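# Slide the cassette onto the splined hub

## Task

Pick up the bicycle cassette from the bench and fit it onto the splined hub on the axle stand, cogs down: rest it lightly on the spline tips, rock it about the hub's axis until the teeth mesh, then push it down gently until it sits fully home on the shoulder, and let go. Never force it while the teeth are not lined up, and leave the other things where they lie.

Things in the scene. Friction and masses are not known exactly. Their poses are not given: they have to be found in the camera images.
- cassette_mid (a point): Bicycle cassette, 0.3 to 0.4 kg, lying cogs down: a round aluminium barrel 50 mm across, 46 mm tall, with three toothed steel cogs round its foot (the largest 102 mm across; they fill the lowest 14 mm). Grip the barrel above the cogs, 14 to 46 mm up; it stands a 40 N grip. This point is on the axis, half-way up (23 mm above its bottom); z is the axis, up; a bore tooth lies on +x.
- cassette_foot (a point): Mouth of the cassette's bore, at the centre of its flat underside. The bore goes right through, 36 mm across, with five equal straight internal teeth 72 degrees apart, 9.5 mm wide, tips on a 28 mm circle, running from the underside to 30 mm up. Axes as for cassette_mid.
- hub_seat (a point): Centre of the axle stand's flat round shoulder (58 mm across, 52 mm above the bench), on which the cassette's underside must sit; cassette_mid is then 23 mm above this point. The stand (116 mm round green base) is bolted down. z is up along the hub's axis; x and y tell nothing of how the hub's teeth are turned.
- hub_top (a point): Centre of the top of the hub's splines, 32 mm above the shoulder: five equal straight teeth 72 degrees apart, 7 mm wide, 34 mm across the tips, on a 26 mm core, turned to an unknown angle (not measured) and too stiff to turn (2 N m). They mesh when lined up within about 3 degrees and 1 mm off axis; else the cassette's underside stops at this height.
- hub_nose (a point): Top of the hub's smooth conical nose, 8 mm above hub_top: 16 mm across here, widening to 25 mm at the splines, so it guides the bore to about 1.5 mm of centre. Lower down, two sprung brass plungers, which the bore meets some 8 mm after meshing, drag on it: sliding past them takes a few newtons, at most 15, and the cassette may hang there until pushed.
- lock_ring: Bystander: dark steel ring, 34 mm across, 8 mm tall; origin at the centre of its underside.
- spacer: Bystander: red plastic ring, 35 mm across, 12 mm tall; origin at the centre of its underside.
- tape_roll: Bystander: yellow ring, 90 mm across, 22 mm tall; origin at the centre of its underside.
- bb_shell: Bystander: aluminium tube standing on end, 42 mm across, 68 mm tall; origin at the centre of its underside.
- tee_key: Bystander: T-handled key lying flat, 130 mm long; origin at the middle of its black cross handle.
- spanner: Bystander: steel open-ended wrench lying flat on the bench; origin at the centre of its underside.
- mallet: Bystander: hammer with a wooden handle lying flat on the bench; origin at the centre of its underside.
Mind the look-alikes: they are no part of the job. Leave any green or yellow look-alike of the part that bears cassette_mid alone.

How it is judged (in metres and radians):
On the way, in this order (a step that is already met when the one before it is completed fails the run):
1. the cassette is lifted off the bench (height (world z) of cassette_mid above 0.06 m), for 0.1 s.
2. the teeth are meshed: the cassette has gone at least 5 mm down over the splines (z of cassette_mid in the frame of hub_seat below 0.05 m and horizontal distance between cassette_mid and hub_seat below 0.004 m), for 0.05 s.
At the end, for the whole second after the job is handed in: The cassette is on the hub, cogs down, its bottom within 2 mm of the shoulder, centred within 3 mm, level within about 3 degrees, and at rest (z of cassette_mid in the frame of hub_seat between 0.0205 and 0.025 m and horizontal distance between cassette_mid and hub_seat below 0.003 m and angle between cassette_mid's own z axis and vertical below 0.06 rad and linear speed of cassette below 0.02 m/s); the robot touches nothing.
It fails at once if the cassette is forced or dropped onto the hub or stand (over 70 N in all at their contacts: pushing and twisting add up) (contact force between cassette and axle_stand above 70 N).
It fails at once if a bystander is moved by more than 30 mm (distance of any of lock_ring, spacer, tape_roll, bb_shell, tee_key, spanner, mallet from where it was at the start of the episode above 0.03 m).
It also fails if it takes over 54 s, if anything falls off the work surface, if the arm or the gripper's body presses on something with over 40 N, if the wrist force passes 120 N, or if a joint passes its speed limit or range.

## Robot

A 6-joint arm with a two-finger parallel gripper is mounted at the origin on the work surface. World frame = base frame: x ahead of the robot, y to its left, z up, the work surface at z = 0. Lengths are in m, angles in degrees, forces in N, time in s.
With the tool pointing down it reaches from about 0.35 to 0.875 m from the base axis. Payload 15.5 kg.
Tool frame: the origin (TCP) lies between the finger pads; the fingertips stand env.tips_ahead ahead of it and the grasp point (between the pads) is the TCP (env.tips_ahead is the distance from the TCP to the fingertips, in m); z points along the fingers, x is the direction in which the jaws open and shut, and the axes are right-handed (so a half turn about z gives the same grasp; the last joint's range is limited). The gripper opens to 85 mm and grips with 20 to 120 N. Pads are 22 mm wide; open, the fingers measure 114 mm over their backs; the gripper's body (76 mm by 85 mm) begins 54 mm behind the grasp point. The pads swing forward as they close: fully open they stand 13 mm farther back than shut.
Start: joints at [64.601, 28.281, 77.091, -0, 74.628, -5.472], TCP at [0.213, 0.588, 0.25] pointing down, gripper open.
Joint ranges: [-166.48, 166.48], [-47.26, 123.95], [12.59, 153.08], [-70.14, 250.14], [6.76, 159.57], [-176.63, 176.63]. Speed limits (degrees/s): [108.29, 108.29, 147.25, 172.46, 172.46, 172.46].

## Interface

Orientations are given as a 3x3 rotation matrix whose columns are the frame's x, y, z axes.
In Python, from cell import readout, vision, job, nets, env gives the robot as it stands. The module is installed in compiled form; this text tells all that it offers.
- The arm moves only by the tool carry_out, never from a script. Its argument "motion" is one flat list of numbers, 5 for each row, row after row: the opening, from 0 (shut) to 1 (fully open), then the shift along the tool's x, y, z in m, then the turn about the tool's z in degrees. In form: [hand, x, y, z, twist, hand, x, y, z, twist, ...]. A call has 1 to 12 rows; each row shifts and turns the commanded pose from where the row before left it, along the tool's axes as they then stand; what a row does not reach is not made up. A row lasts 1/10 s, in which the tool goes at most 50 mm and 8.59 degrees, less where a joint would pass 70% of its speed; a pose out of reach is approached as far as the arm can. A call is refused whole if a number of a shift passes 0.05 or a number of a turn 8.59, either way. A call with a gripper value outside its range is refused whole. The fingers move at their own pace and stop on an object; "squeeze" is the grip in N (left out, the last holds). Time passes only in rows, so rows that do not move let the fingers close. It gives the time, the measured TCP pose, the force and the opening at its end, in the units of the state.
- readout.read_state(): the state, without advancing time (a new reading comes with each control period).
- vision.grab_frame(name): name is "side" or "top" or "wrist"; returns the picture (400x640x3 uint8, red, green, blue); there is no depth.
- vision.camera_info(name): a dict with "camera_matrix" (3x3 intrinsics, pixels), "rvec" (rotation vector, rad) and "tvec" (3), from world to camera coordinates, as OpenCV has them. Camera axes: x right, y down, z forward; pixel columns grow to the right and rows downward; lengths in m; the calibration is good to about 2 mm. A picture is of the moment at which its call begins: read the wrist's pose just before it. camera_info takes no time and is no camera call; for the wrist camera it gives the pose at the moment of the call.
- job.close_job(): hands the job in, once; it reports no verdict.
Trained networks look in the newest picture that a camera, given by its name, has taken for a name from the list of things; names that differ only in an ending like _2 or _b are one class to them, and where a whole thing is asked for, a point or a joint stands for the part that bears it (a point fixed in the world has none). Each returns a list of dicts, best first, with "confidence" (0 to 1); they miss things now and then, are a little off and sometimes report something else, mostly with a low value. They report only what shows in the picture. A call takes as long as a camera call. They do not tell look-alikes from the thing itself.
- nets.look_for(camera, label): "rect" ([left, top, right, bottom] in pixels, round what is visible of it).
- nets.outline_of(camera, label): "region" (400x640 bool, what is visible of it) and "rect" ([left, top, right, bottom] in pixels, round what is visible of it).
- nets.place_of(camera, label): "xy" ([column, row] in pixels: a listed point, or the origin of a listed thing).
The state is a dict: "clock": time; "joints": joint angles; "joint_velocities": joint speeds; "joint_efforts": joint torques, N m; "eef_pos": TCP position; "orientation": TCP orientation; "ft_force": force on the tool from outside, world axes, zero at the start; "wrist_torque": the same for the moment, N m; "finger_gap": finger opening in m.
Only numpy, scipy, OpenCV 4.12 (cv2) and the standard library are available. Lean on these libraries where they do the work, as an engineer would, in place of code of your own. Each camera call takes 0.05 s, during which the arm holds its last target. There are 200 camera calls.

## Working session

There is one attempt and no reset: what is moved stays moved. The work goes in short steps, Python scripts to look and compute and a tool call to move; the robot and the scene stay as the last step left them, time stands still between calls to the robot, and variables do not carry over. Pictures are saved under pics/ and viewed, about 8 in all and at most 12, crops included, and the job is handed in when it is done.

Besides the shell and the picture viewer there is one more tool, called after "Request:" by a JSON object that holds its "fn" and its "kwargs". carry_out: Moves the arm, as the interface text tells. Its arguments: {"type":"object","properties":{"motion":{"type":"array","items":{"type":"number"}},"squeeze":{"type":"number"}},"required":["motion"]}

```bash
mkdir -p pics
cat > h.py <<'E'
import numpy as np, cv2
from cell import readout, vision, job, nets, env
def cam(n):
    c=vision.camera_info(n); R=cv2.Rodrigues(np.array(c["rvec"],float))[0]
    return np.array(c["camera_matrix"],float),R,np.array(c["tvec"],float).ravel()
def ray(n,uv,c=None):
    K,R,t=c or cam(n); d=R.T@np.linalg.solve(K,[uv[0],uv[1],1.]); return -R.T@t,d
def at_z(n,uv,z,c=None):
    o,d=ray(n,uv,c); return o+d*(z-o[2])/d[2]
def proj(n,p,c=None):
    K,R,t=c or cam(n); q=K@(R@np.array(p,float)+t); return q[:2]/q[2]
def save(n,f):
    im=vision.grab_frame(n); cv2.imwrite(f"pics/{f}.png",cv2.cvtColor(im,cv2.COLOR_RGB2BGR)); return im
E
python3 - <<'E'
from h import *
s=readout.read_state(); print({k:np.round(v,3).tolist() for k,v in s.items()}, env.tips_ahead)
a=save("side","side0"); b=save("top","top0")
for n in("side","top"):
    print(n,"campos",np.round(ray(n,(320,200))[0],3))
    for l,z in(("cassette_mid",.023),("hub_seat",.052),("hub_top",.084),("hub_nose",.092)):
        for r in nets.place_of(n,l)[:4]: print(n,l,np.round(r["xy"],1),round(r["confidence"],2),np.round(at_z(n,r["xy"],z),4))
E
```

```text
{'clock': 0.0, 'joints': [64.601, 28.318, 77.129, -0.0, 74.626, -5.471], 'joint_velocities': [0.03, 0.004, 0.117, 0.008, 0.078, -0.04], 'joint_efforts': [-0.0, -88.212, -38.389, -0.0, 0.01, 0.0], 'eef_pos': [0.213, 0.587, 0.25], 'orientation': [[0.341, 0.94, -0.001], [0.94, -0.341, -0.001], [-0.001, -0.0, -1.0]], 'ft_force': [-0.383, -0.939, 0.491], 'wrist_torque': [-0.022, -0.015, 0.003], 'finger_gap': 0.085} 0.019
side campos [ 0.498 -0.786  0.712]
side cassette_mid [352.9 175.6] 0.9 [0.6758 0.223  0.023 ]
side cassette_mid [322.5 208.8] 0.86 [0.564  0.0547 0.023 ]
side cassette_mid [297.4 177. ] 0.61 [0.4926 0.2232 0.023 ]
side hub_seat [339.4 269.4] 0.61 [ 0.586  -0.2062  0.052 ]
side hub_top [340.3 261.1] 0.98 [ 0.5863 -0.2096  0.084 ]
side hub_nose [342.3 258.4] 0.85 [ 0.5905 -0.209   0.092 ]
top campos [0.323 0.014 1.27 ]
top cassette_mid [296.7 192.8] 0.97 [0.556  0.0671 0.023 ]
top cassette_mid [240.  216.3] 0.9 [0.4898 0.2231 0.023 ]
top cassette_mid [244.9 153.6] 0.76 [0.6689 0.2149 0.023 ]
top hub_seat [396.4 177.4] 0.97 [ 0.5938 -0.2076  0.052 ]
top hub_top [401.  178.4] 0.55 [ 0.584 -0.214  0.084]
top hub_top [240.7 217.3] 0.5 [0.479 0.211 0.084]
top hub_nose [405.3 176.8] 0.55 [ 0.5866 -0.224   0.092 ]
```

```bash
cd pics; python3 -c "
import cv2,numpy as np
cv2.imwrite('both.png',cv2.resize(np.vstack([cv2.imread('side0.png'),cv2.imread('top0.png')]),(480,600)))"
```

```text
(no output)
```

View pics/top0.png

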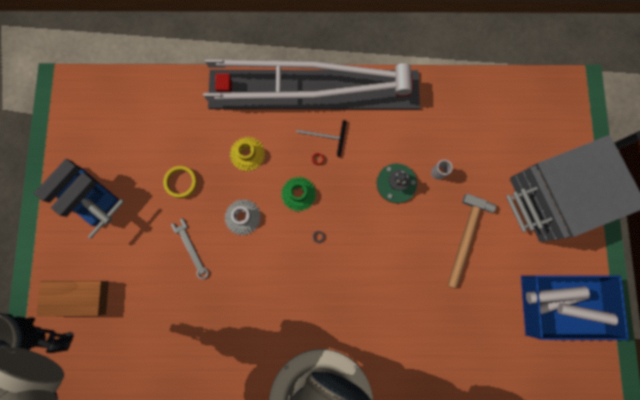

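View pics/side0.png

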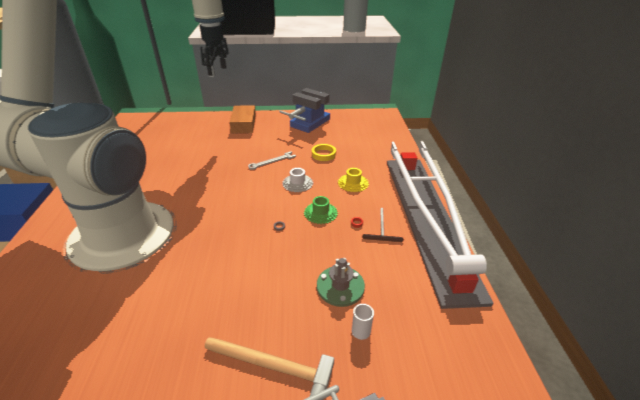

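The candidates are silver at top(240,216)/side(297,177), green at top(297,193)/side(321,209) and yellow at top(245,153)/side(353,179). The description says aluminium and steel, so I choose the silver one at about (0.491, 0.223). The hub is at about (0.588, -0.210). I'll move above the cassette and check with the wrist camera.

Request:
{"fn": "carry_out", "kwargs": {"motion": [1,-0.02,0.031,0,0,1,-0.02,0.031,0,0,1,-0.02,0.031,0,0,1,-0.02,0.031,0,0,1,-0.02,0.031,0,0,1,-0.02,0.031,0,0,1,-0.02,0.031,0,0,1,-0.02,0.031,0,0,1,-0.02,0.031,0,0,1,-0.02,0.031,0,0,1,-0.02,0.031,0,0,1,-0.02,0.031,0,0]}}

```text
clock: 1.7
eef_pos: [0.4818, 0.2338, 0.2504]
orientation: [[0.341, 0.94, 0.0], [0.94, -0.341, 0.0], [0.0, 0.0, -1.0]]
ft_force: [0.7, 0.4, -0.1]
finger_gap: 0.0854
```

Run:
```python
from h import *
s=readout.read_state(); p=np.array(s["eef_pos"]);T=np.array(s["orientation"]); print(s["clock"],p,np.round(T,3).tolist())
c=cam("wrist"); print("cam in tool",T.T@(ray("wrist",(320,200),c)[0]-p),"R",np.round(T.T@c[1].T,2).tolist(),c[0])
save("wrist","w1"); print(proj("wrist",(.491,.223,.023),c))
for r in nets.place_of("wrist","cassette_mid"): print(r, at_z("wrist",r["xy"],.023,c))
for r in nets.place_of("wrist","cassette_foot"): print(r, at_z("wrist",r["xy"],.0,c))
```

```text
1.7 [0.48176211 0.23384505 0.25043115] [[0.341, 0.94, 0.0], [0.94, -0.341, 0.0], [0.0, 0.0, -1.0]]
cam in tool [ 0.00025745 -0.07891129 -0.12398609] R [[1.0, 0.0, -0.0], [-0.0, 0.95, 0.31], [0.0, -0.31, 0.95]] [[302.95969312   0.         320.98307121]
 [  0.         302.95969312 194.32286757]
 [  0.           0.           1.        ]]
[314.97594941 177.07427371]
{'xy': [312.8, 174.4], 'confidence': 0.83} [0.4870287  0.22169691 0.023     ]
{'xy': [217.8, 262.8], 'confidence': 0.67} [0.55660912 0.06271858 0.023     ]
{'xy': [353.5, 299.5], 'confidence': 0.65} [0.67147134 0.21278067 0.023     ]
{'xy': [311.5, 172.6], 'confidence': 0.8} [0.48946216 0.21839276 0.        ]
{'xy': [223.5, 251.0], 'confidence': 0.62} [0.55232839 0.06524116 0.        ]
{'xy': [348.6, 288.3], 'confidence': 0.56} [0.66817019 0.20888797 0.        ]
```

View pics/w1.png

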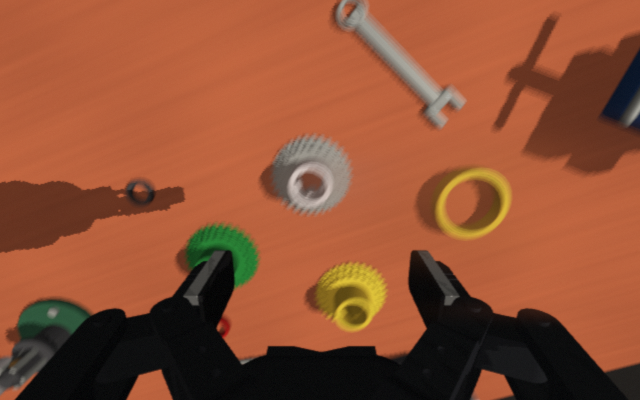

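The wrist view confirms the silver cassette at (311,175), with green at (223,250) and yellow at (350,295). I'll go lower, with the camera above the bore, to read the tooth angle.

Request:
{"fn": "carry_out", "kwargs": {"motion": [1,-0.002,0.018,0.04,0,1,-0.002,0.018,0.04,0,1,-0.002,0.018,0.04,0,1,-0.002,0.018,0.04,0,1,0,0,0,0,1,0,0,0,0]}}

```text
clock: 2.45
eef_pos: [0.5452, 0.2036, 0.09]
orientation: [[0.341, 0.94, -0.002], [0.94, -0.341, -0.0], [-0.001, -0.002, -1.0]]
ft_force: [-0.2, 0.5, 0.1]
finger_gap: 0.0854
```

```bash
cat >> h.py <<'E'
def patch(n,im,p0,half,px,z):
    "rectified picture of the plane z about p0: columns +x world, rows -y world"
    g=np.linspace(-half,half,px); c=cam(n); K,R,t=c
    X,Y=np.meshgrid(p0[0]+g,p0[1]-g); P=np.stack([X,Y,np.full_like(X,z)],-1)@R.T+t; q=P@K.T
    return cv2.remap(im,(q[...,0]/q[...,2]).astype(np.float32),(q[...,1]/q[...,2]).astype(np.float32),cv2.INTER_CUBIC)
E
python3 - <<'E'
from h import *
s=readout.read_state(); p=np.array(s["eef_pos"]); print(s["clock"],p)
c=cam("wrist"); im=save("wrist","w2")
for r in nets.place_of("wrist","cassette_mid")[:2]: print(r, at_z("wrist",r["xy"],.023,c))
for r in nets.place_of("wrist","cassette_foot")[:2]: print(r, at_z("wrist",r["xy"],.0,c))
a=patch("wrist",im,(.489,.2215),.035,400,.030); b=patch("wrist",im,(.489,.2215),.035,400,.046)
for q in(a,b): cv2.drawMarker(q,(200,200),(255,0,0))
cv2.imwrite("pics/w2b.png",np.hstack([a,b])[...,::-1])
E
```

```text
2.45 [0.54515777 0.20363557 0.09004835]
{'xy': [149.3, 296.3], 'confidence': 0.69} [0.56011405 0.06276184 0.023     ]
{'xy': [387.8, 356.8], 'confidence': 0.63} [0.67491405 0.21364974 0.023     ]
{'xy': [379.7, 333.6], 'confidence': 0.88} [0.67241903 0.21203595 0.        ]
{'xy': [162.0, 272.3], 'confidence': 0.88} [5.54140850e-01 6.36988794e-02 2.77555756e-17]
```

View pics/w2b.png

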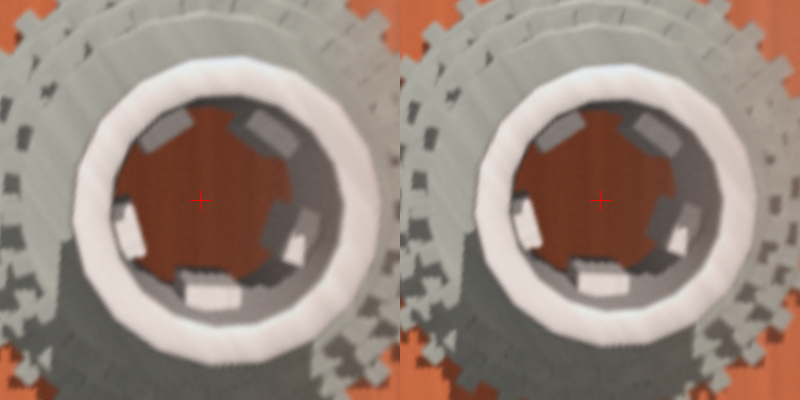

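The cassette's centre is at (0.4918, 0.2206) and the ring measures 49.3 mm across (50 expected). The bore teeth lie at about 51.5° mod 72, and the five readings agree within 1°. Next is the grasp.

Request:
{"fn": "carry_out", "kwargs": {"motion": [1,-0.001,-0.028,0,0,1,-0.001,-0.028,0,0,1,0,0,0.006,0,1,0,0,0.014,0,1,0,0,0.014,0,1,0,0,0.014,0,1,0,0,0,0,1,0,0,0,0]}}

```text
clock: 3.4
eef_pos: [0.4931, 0.2206, 0.0432]
orientation: [[0.341, 0.94, 0.001], [0.94, -0.341, 0.0], [0.001, 0.001, -1.0]]
ft_force: [0.2, 1.4, 0.1]
finger_gap: 0.0855
```

Request:
{"fn": "carry_out", "kwargs": {"motion": [0,0,0,0,0,0,0,0,0,0,0,0,0,0,0,0,0,0,0,0,0,0,0,0,0,0,0,0,0,0,0,0,0,0,0], "squeeze": 35}}

```text
clock: 4.1
eef_pos: [0.4929, 0.2204, 0.0432]
orientation: [[0.341, 0.94, 0.001], [0.94, -0.341, 0.0], [0.001, 0.001, -1.0]]
ft_force: [-3.0, -0.7, 14.0]
finger_gap: 0.0498
```

Run:
```python
from h import *
s=readout.read_state(); print({k:np.round(s[k],4).tolist() for k in("clock","eef_pos","orientation","ft_force","wrist_torque","finger_gap","joints")},env.tips_ahead)
```

```text
{'clock': 4.1, 'eef_pos': [0.4929, 0.2204, 0.0432], 'orientation': [[0.3409, 0.9401, 0.0012], [0.9401, -0.3409, 0.0004], [0.0008, 0.001, -1.0]], 'ft_force': [-2.9775, -0.6788, 14.0025], 'wrist_torque': [-0.1515, 0.4654, -0.1388], 'finger_gap': 0.0498, 'joints': [17.7571, 38.242, 100.1837, 0.0028, 41.5036, -52.312]} 0.019
```

Request:
{"fn": "carry_out", "kwargs": {"motion": [0,0,0,-0.02,0,0,0,0,-0.03,0,0,0,0,-0.03,0,0,0,0,-0.03,0,0,0,0,0,0]}}

```text
clock: 4.6
eef_pos: [0.4942, 0.2209, 0.1559]
orientation: [[0.341, 0.94, 0.006], [0.94, -0.341, 0.002], [0.004, 0.005, -1.0]]
ft_force: [-0.8, -0.2, -3.8]
finger_gap: 0.0494
```

Request:
{"fn": "carry_out", "kwargs": {"motion": [0,-0.031,0.0255,0,0,0,-0.031,0.0255,0,0,0,-0.031,0.0255,0,0,0,-0.031,0.0255,0,0,0,-0.031,0.0255,0,0,0,-0.031,0.0255,0,0,0,-0.031,0.0255,0,0,0,-0.031,0.0255,0,0,0,-0.031,0.0255,0,0,0,-0.031,0.0255,0,0,0,-0.031,0.0255,0,0,0,-0.031,0.0255,0,0]}}

```text
clock: 5.8
eef_pos: [0.6533, -0.2352, 0.1511]
orientation: [[0.341, 0.94, -0.001], [0.94, -0.341, 0.001], [0.0, -0.001, -1.0]]
ft_force: [0.2, -0.0, -2.9]
finger_gap: 0.0493
```

Request:
{"fn": "carry_out", "kwargs": {"motion": [0,0,0,0,0,0,0,0,0,0]}}

```text
clock: 6.0
eef_pos: [0.6529, -0.2344, 0.1509]
orientation: [[0.342, 0.94, -0.001], [0.94, -0.342, 0.001], [0.0, -0.002, -1.0]]
ft_force: [-0.3, 1.0, -3.0]
finger_gap: 0.0495
```

Run:
```python
from h import *
s=readout.read_state(); print({k:np.round(s[k],4).tolist() for k in("clock","eef_pos","orientation","ft_force","finger_gap","joints")})
c=cam("wrist"); im=save("wrist","w3")
for l,z in(("hub_seat",.052),("hub_top",.084),("hub_nose",.092)):
    for r in nets.place_of("wrist",l)[:2]: print(l,r, at_z("wrist",r["xy"],z,c))
a=patch("wrist",im,(.588,-.21),.035,400,.084)
cv2.drawMarker(a,(200,200),(255,0,0))
cv2.imwrite("pics/w3b.png",np.hstack([a,cv2.resize(im,(640,400))[:,120:520]])[...,::-1])
```

```text
{'clock': 6.0, 'eef_pos': [0.6529, -0.2344, 0.1509], 'orientation': [[0.3422, 0.9396, -0.0015], [0.9396, -0.3422, 0.0008], [0.0002, -0.0017, -1.0]], 'ft_force': [-0.3177, 0.9713, -2.987], 'finger_gap': 0.0495, 'joints': [-24.6786, 39.2842, 72.3586, 0.0064, 68.4543, -94.6692]}
hub_seat {'xy': [314.5, 113.1], 'confidence': 0.57} [ 0.5873455  -0.21524469  0.052     ]
hub_top {'xy': [311.8, 113.2], 'confidence': 0.82} [ 0.58564816 -0.21566053  0.084     ]
hub_nose {'xy': [315.5, 114.2], 'confidence': 0.91} [ 0.58664008 -0.21347185  0.092     ]
hub_nose {'xy': [312.4, 115.2], 'confidence': 0.28} [ 0.5865519  -0.21537331  0.092     ]
```

View pics/w3b.png

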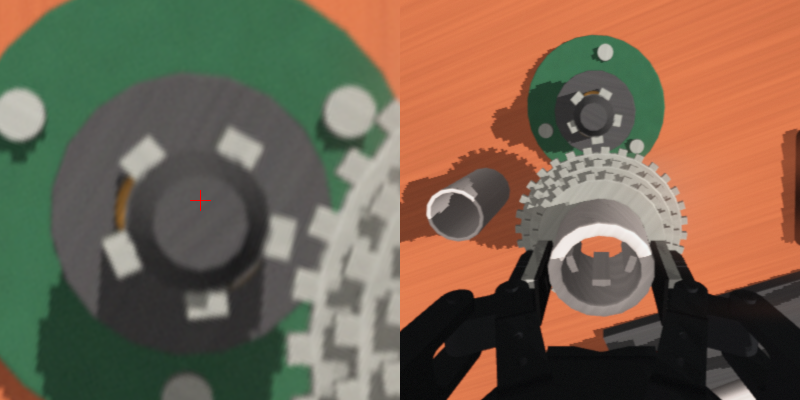

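Hub centre is about (0.5877, -0.2135), and the five hub tooth tops give 60.0° mod 72, agreeing within 0.5°. The cassette teeth were at 51.5°. The same picture also shows the held barrel, so I'll check how it sits in the hand.

Run:
```python
from h import *
im=cv2.imread("pics/w3.png")
a=patch("wrist",im,(.653,-.2345),.035,400,.1537); b=patch("wrist",im,(.653,-.2345),.035,400,.1377)
for q in(a,b): cv2.drawMarker(q,(200,200),(0,0,255)); 
cv2.circle(a,(200,200),143,(0,0,255),1)
cv2.imwrite("pics/w3c.png",np.hstack([a,b]))
```

```text
(no output)
```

View pics/w3c.png

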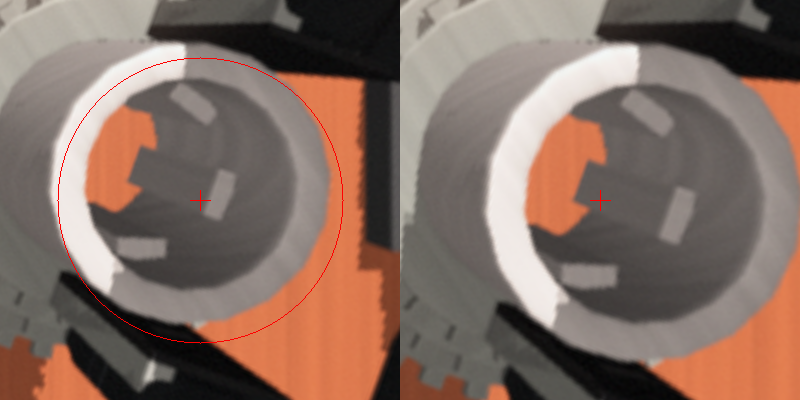

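Run:
```python
from h import *
s=readout.read_state(); p=np.array(s["eef_pos"]);T=np.array(s["orientation"]); c=cam("wrist")
print(s["clock"],p,"cam in tool",T.T@(ray("wrist",(320,200),c)[0]-p),np.round(T.T@c[1].T,4).tolist())
print("tcp at ring",proj("wrist",(p[0],p[1],.1537),c), "guess",proj("wrist",(.6513,-.2313,.1537),c))
im=cv2.imread("pics/w3.png"); cv2.imwrite("pics/w3d.png",cv2.resize(im[90:330,240:400],None,fx=2.5,fy=2.5,interpolation=cv2.INTER_CUBIC))
```

```text
6.2 [ 0.65311004 -0.23258426  0.15197329] cam in tool [ 0.00026282 -0.07888716 -0.12397963] [[1.0, 0.0009, -0.0004], [-0.0007, 0.9521, 0.3059], [0.0007, -0.3059, 0.9521]]
tcp at ring [320.47805801 275.61477441] guess [321.76256864 271.58328859]
```

View pics/w3d.png

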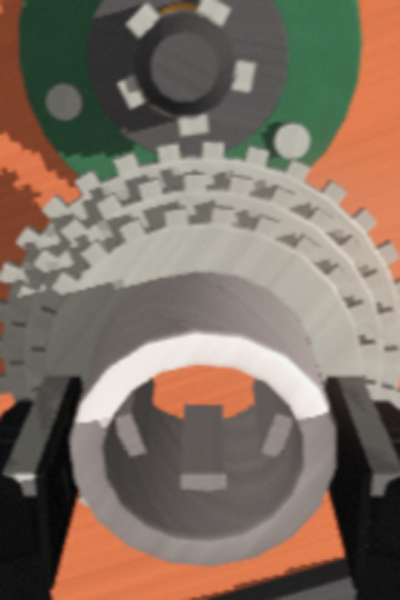

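In tool axes the hub is at (-4.1, -67.9) mm and the cassette at (0.1, -1.1) mm. The arm sways about 2 mm after stopping. The turn needed is +8.3° in world, so a twist of -8.3.

Request:
{"fn": "carry_out", "kwargs": {"motion": [0,-0.002,-0.02,0,0,0,-0.002,-0.024,0,0,0,0,-0.023,0,0,0,0,0,0,-8.3,0,0,0,0,0,0,0,0,0,0,0,0,0,0,0]}}

```text
clock: 6.9
eef_pos: [0.5895, -0.2145, 0.1523]
orientation: [[0.204, 0.979, 0.0], [0.979, -0.204, -0.0], [-0.0, 0.0, -1.0]]
ft_force: [-0.1, 0.3, -2.0]
finger_gap: 0.0499
```

Run:
```python
from h import *
for i in range(4):
    s=readout.read_state(); print({k:np.round(s[k],4).tolist() for k in("clock","eef_pos","ft_force")}); im=save("side","s1")
print(np.round(s["orientation"],4).tolist(),s["wrist_torque"])
for l in("cassette_mid","hub_seat","hub_nose"):
    for r in nets.place_of("side",l)[:2]: print(l,r)
print(proj("side",(.5877,-.2151,.052)))
```

```text
{'clock': 6.9, 'eef_pos': [0.5895, -0.2145, 0.1523], 'ft_force': [-0.1437, 0.3499, -2.0114]}
{'clock': 6.95, 'eef_pos': [0.5895, -0.2146, 0.1522], 'ft_force': [0.1412, 0.8482, -2.3296]}
{'clock': 7.0, 'eef_pos': [0.5894, -0.2146, 0.1522], 'ft_force': [-0.2356, -1.1013, -3.8055]}
{'clock': 7.05, 'eef_pos': [0.5893, -0.2146, 0.1521], 'ft_force': [0.2984, -0.2613, -3.0094]}
[[0.2029, 0.9792, -0.0001], [0.9792, -0.2029, 0.0], [0.0, -0.0001, -1.0]] [-0.06259591  0.00217853 -0.01443171]
cassette_mid {'xy': [337.9, 247.1], 'confidence': 0.84}
cassette_mid {'xy': [324.7, 206.0], 'confidence': 0.72}
hub_seat {'xy': [341.2, 273.9], 'confidence': 0.58}
hub_seat {'xy': [268.5, 364.6], 'confidence': 0.18}
hub_nose {'xy': [341.9, 257.6], 'confidence': 0.59}
[340.52928135 272.29372336]
```

Request:
{"fn": "carry_out", "kwargs": {"motion": [0,-0.0008,-0.0004,0.006,0,0,0,0,0.005,0,0,0,0,0.002,0,0,0,0,0.002,0,0,0,0,0,0]}}

```text
clock: 7.75
eef_pos: [0.5884, -0.2153, 0.1369]
orientation: [[0.202, 0.979, -0.0], [0.979, -0.202, 0.0], [0.0, -0.0, -1.0]]
ft_force: [-0.1, -0.2, -2.6]
finger_gap: 0.0491
```

Request:
{"fn": "carry_out", "kwargs": {"motion": [0,0,0,0.002,0,0,0,0,0.002,0,0,0,0,0,0]}}

```text
clock: 8.05
eef_pos: [0.5885, -0.2153, 0.1331]
orientation: [[0.202, 0.979, -0.0], [0.979, -0.202, 0.0], [0.0, -0.0, -1.0]]
ft_force: [-0.3, -0.3, -2.5]
finger_gap: 0.0494
```

Request:
{"fn": "carry_out", "kwargs": {"motion": [0,0,0,0.002,0,0,0,0,0,0]}}

```text
clock: 8.25
eef_pos: [0.5885, -0.2153, 0.1311]
orientation: [[0.202, 0.979, -0.0], [0.979, -0.202, 0.0], [0.0, -0.0, -1.0]]
ft_force: [1.1, -0.1, -3.8]
finger_gap: 0.0496
```

Request:
{"fn": "carry_out", "kwargs": {"motion": [0,0,0,0.002,0,0,0,0,0,0]}}

```text
clock: 8.45
eef_pos: [0.5885, -0.2153, 0.1291]
orientation: [[0.202, 0.979, -0.0], [0.979, -0.202, 0.0], [0.0, -0.0, -1.0]]
ft_force: [0.1, -0.4, -2.6]
finger_gap: 0.0493
```

Request:
{"fn": "carry_out", "kwargs": {"motion": [0,0,0,0.001,0,0,0,0,0,0]}}

```text
clock: 8.65
eef_pos: [0.5885, -0.2153, 0.1282]
orientation: [[0.202, 0.979, -0.0], [0.979, -0.202, 0.0], [0.0, -0.0, -1.0]]
ft_force: [-0.3, 0.5, -2.3]
finger_gap: 0.0494
```

Request:
{"fn": "carry_out", "kwargs": {"motion": [0,0,0,0.001,0,0,0,0,0,0]}}

```text
clock: 8.85
eef_pos: [0.5886, -0.2154, 0.1274]
orientation: [[0.202, 0.979, 0.0], [0.979, -0.202, -0.0], [-0.0, 0.0, -1.0]]
ft_force: [-1.3, -1.1, -2.3]
finger_gap: 0.0497
```

Request:
{"fn": "carry_out", "kwargs": {"motion": [0,0,0,0.001,0,0,0,0,0,0]}}

```text
clock: 9.05
eef_pos: [0.5888, -0.2154, 0.1272]
orientation: [[0.202, 0.979, 0.001], [0.979, -0.202, -0.0], [-0.0, 0.001, -1.0]]
ft_force: [-4.1, 1.4, 11.0]
finger_gap: 0.0494
```

Contact came at TCP z 0.127, as predicted for the spline tips, with about 13 N and a side force of -4 N in x. I'll ease the side offset and rock.

Request:
{"fn": "carry_out", "kwargs": {"motion": [0,0,-0.0005,0,1,0,0,0,0,1,0,0,0,0,0]}}

```text
clock: 9.35
eef_pos: [0.5887, -0.2155, 0.1272]
orientation: [[0.236, 0.972, 0.002], [0.972, -0.236, -0.001], [-0.0, 0.002, -1.0]]
ft_force: [-1.1, 0.6, 8.9]
finger_gap: 0.0492
```

Request:
{"fn": "carry_out", "kwargs": {"motion": [0,0,0,0,-2,0,0,0,0,-2,0,0,0,0,0]}}

```text
clock: 9.65
eef_pos: [0.5887, -0.2156, 0.1272]
orientation: [[0.166, 0.986, 0.002], [0.986, -0.166, -0.001], [-0.001, 0.002, -1.0]]
ft_force: [-2.0, 0.2, 8.0]
finger_gap: 0.0494
```

Request:
{"fn": "carry_out", "kwargs": {"motion": [0,0,-0.0005,0,-1.5,0,0,0,0,-1.5,0,0,0,0,0]}}

```text
clock: 9.95
eef_pos: [0.5884, -0.2155, 0.1272]
orientation: [[0.114, 0.993, 0.002], [0.993, -0.114, -0.001], [-0.001, 0.002, -1.0]]
ft_force: [-0.7, -0.1, 8.0]
finger_gap: 0.0495
```

Request:
{"fn": "carry_out", "kwargs": {"motion": [0,0,0,0,2,0,0,0,0,2,0,0,0,0,2,0,0,0,0,2,0,0,0,0,0]}}

```text
clock: 10.45
eef_pos: [0.5884, -0.2155, 0.1272]
orientation: [[0.254, 0.967, 0.002], [0.967, -0.254, -0.001], [-0.0, 0.002, -1.0]]
ft_force: [-0.1, -0.5, 8.4]
finger_gap: 0.0494
```

Run:
```python
from h import *
s=readout.read_state(); print({k:np.round(s[k],4).tolist() for k in("clock","eef_pos","orientation","ft_force","wrist_torque","finger_gap")})
im=save("wrist","w4"); cv2.imwrite("pics/w4b.png",cv2.resize(im[60:360,200:440],None,fx=2,fy=2,interpolation=cv2.INTER_CUBIC)[...,::-1])
```

```text
{'clock': 10.45, 'eef_pos': [0.5884, -0.2155, 0.1272], 'orientation': [[0.2538, 0.9673, 0.0021], [0.9673, -0.2538, -0.0009], [-0.0004, 0.0023, -1.0]], 'ft_force': [-0.091, -0.4859, 8.4358], 'wrist_torque': [0.0955, -0.0584, -0.0132], 'finger_gap': 0.0494}
```

View pics/w4b.png

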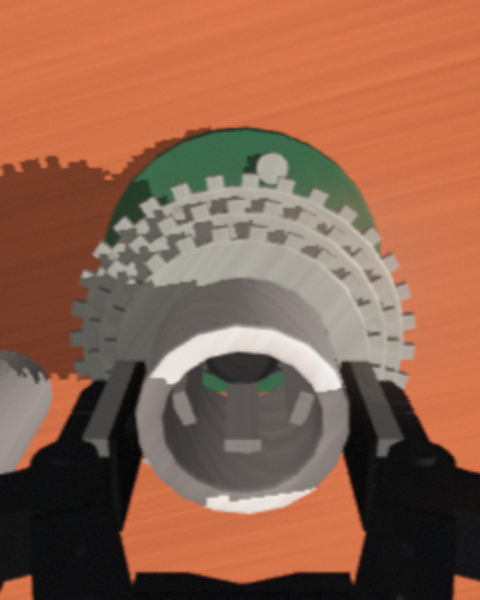

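The five bore teeth have to sit in the hub's gaps, 36° from the hub teeth, so the target is 60 + 36 ≡ 24° mod 72. The bore is at 57.3° now, so I need to turn another -33.3° in world (twist +33.3). Force is 8 N and the side force is about zero.

Request:
{"fn": "carry_out", "kwargs": {"motion": [0,0,0,0,5,0,0,0,0,5,0,0,0,0,5,0,0,0,0,5,0,0,0,0,5,0,0,0,0,4,0,0,0,0,0]}}

```text
clock: 11.2
eef_pos: [0.5881, -0.2153, 0.1268]
orientation: [[0.691, 0.723, 0.001], [0.723, -0.691, -0.0], [0.001, 0.001, -1.0]]
ft_force: [1.2, 0.6, 4.1]
finger_gap: 0.0491
```

Request:
{"fn": "carry_out", "kwargs": {"motion": [0,0,0,0,1,0,0,0,0,1,0,0,0,0,1,0,0,0,0,0]}}

```text
clock: 11.6
eef_pos: [0.5877, -0.2154, 0.1261]
orientation: [[0.727, 0.686, 0.0], [0.686, -0.727, -0.0], [-0.0, 0.0, -1.0]]
ft_force: [3.7, -2.7, -1.6]
finger_gap: 0.0492
```

Request:
{"fn": "carry_out", "kwargs": {"motion": [0,0,0,0,1,0,0,0,0,1,0,0,0,0,0]}}

```text
clock: 11.9
eef_pos: [0.5877, -0.2153, 0.1262]
orientation: [[0.751, 0.66, 0.0], [0.66, -0.751, -0.0], [-0.0, 0.0, -1.0]]
ft_force: [3.7, -3.3, -4.1]
finger_gap: 0.0495
```

It dropped in: z moved with no contact force, and the angle is 23.3° against 24° expected. I'll push down gently and ease the side force.

Request:
{"fn": "carry_out", "kwargs": {"motion": [0,0,0.0005,0.001,-0.5,0,0,0,0.001,0,0,0,0,0,0]}}

```text
clock: 12.2
eef_pos: [0.5878, -0.2156, 0.1241]
orientation: [[0.745, 0.668, -0.0], [0.668, -0.745, -0.0], [-0.0, -0.0, -1.0]]
ft_force: [3.4, -3.8, -3.2]
finger_gap: 0.0493
```

Run:
```python
from h import *
s=readout.read_state(); print({k:np.round(s[k],4).tolist() for k in("clock","eef_pos","orientation","ft_force","wrist_torque","finger_gap","joints")})
```

```text
{'clock': 12.2, 'eef_pos': [0.5878, -0.2156, 0.1241], 'orientation': [[0.7446, 0.6676, -0.0003], [0.6676, -0.7446, -0.0], [-0.0002, -0.0001, -1.0]], 'ft_force': [3.4202, -3.8341, -3.2014], 'wrist_torque': [-0.7158, -0.622, 0.0105], 'finger_gap': 0.0493, 'joints': [-25.6026, 36.2476, 84.4278, -0.0095, 59.3371, -67.4772]}
```

Request:
{"fn": "carry_out", "kwargs": {"motion": [0,0,0.0005,0.002,0,0,0,0,0.002,0,0,0,0,0,0]}}

```text
clock: 12.5
eef_pos: [0.5881, -0.2159, 0.1199]
orientation: [[0.745, 0.667, -0.0], [0.667, -0.745, 0.0], [-0.0, -0.0, -1.0]]
ft_force: [2.1, -3.1, -3.6]
finger_gap: 0.0495
```

Request:
{"fn": "carry_out", "kwargs": {"motion": [0,0,0,0.0015,0,0,0,0,0.0015,0,0,0,0,0,0]}}

```text
clock: 12.8
eef_pos: [0.5882, -0.2158, 0.117]
orientation: [[0.745, 0.667, -0.0], [0.667, -0.745, 0.0], [-0.0, -0.0, -1.0]]
ft_force: [3.1, -3.2, -2.7]
finger_gap: 0.0495
```

Request:
{"fn": "carry_out", "kwargs": {"motion": [0,0,0,0.0015,0,0,0,0,0.0015,0,0,0,0,0,0]}}

```text
clock: 13.1
eef_pos: [0.5882, -0.216, 0.1141]
orientation: [[0.745, 0.667, -0.0], [0.667, -0.745, -0.0], [-0.0, -0.0, -1.0]]
ft_force: [3.0, -3.1, -3.5]
finger_gap: 0.0492
```

Request:
{"fn": "carry_out", "kwargs": {"motion": [0,0,0.0004,0.0015,0,0,0,0,0.0015,0,0,0,0,0,0]}}

```text
clock: 13.4
eef_pos: [0.5883, -0.2161, 0.1109]
orientation: [[0.745, 0.667, -0.001], [0.667, -0.745, 0.0], [-0.0, -0.001, -1.0]]
ft_force: [2.0, -2.4, -4.4]
finger_gap: 0.0495
```

Request:
{"fn": "carry_out", "kwargs": {"motion": [0,0,0,0.0015,0,0,0,0,0.0015,0,0,0,0,0,0]}}

```text
clock: 13.7
eef_pos: [0.5884, -0.2161, 0.108]
orientation: [[0.745, 0.667, -0.0], [0.667, -0.745, 0.0], [-0.0, -0.0, -1.0]]
ft_force: [1.6, -1.6, -4.1]
finger_gap: 0.0496
```

Request:
{"fn": "carry_out", "kwargs": {"motion": [0,0,0,0.0015,0,0,0,0,0.0015,0,0,0,0,0,0]}}

```text
clock: 14.0
eef_pos: [0.5884, -0.2162, 0.105]
orientation: [[0.745, 0.667, -0.0], [0.667, -0.745, 0.0], [-0.0, -0.0, -1.0]]
ft_force: [1.0, -2.9, -4.7]
finger_gap: 0.0495
```

Request:
{"fn": "carry_out", "kwargs": {"motion": [0,0,0,0.002,0,0,0,0,0.002,0,0,0,0,0.002,0,0,0,0,0,0]}}

```text
clock: 14.4
eef_pos: [0.5885, -0.2162, 0.0989]
orientation: [[0.745, 0.667, -0.0], [0.667, -0.745, 0.0], [-0.0, -0.0, -1.0]]
ft_force: [2.2, -3.5, -6.0]
finger_gap: 0.0496
```

Request:
{"fn": "carry_out", "kwargs": {"motion": [0,0,0,0.0015,0,0,0,0,0.0015,0,0,0,0,0,0]}}

```text
clock: 14.7
eef_pos: [0.5885, -0.2162, 0.0961]
orientation: [[0.745, 0.667, -0.0], [0.667, -0.745, 0.0], [-0.0, -0.0, -1.0]]
ft_force: [1.5, -3.1, -5.6]
finger_gap: 0.0492
```

Request:
{"fn": "carry_out", "kwargs": {"motion": [0,0,0,0.001,0,0,0,0,0.0007,0,0,0,0,0,0]}}

```text
clock: 15.0
eef_pos: [0.5887, -0.2164, 0.0953]
orientation: [[0.745, 0.667, 0.001], [0.667, -0.745, -0.001], [0.0, 0.001, -1.0]]
ft_force: [-1.3, -2.5, 9.7]
finger_gap: 0.0495
```

Firm contact at TCP z 0.0953, with 0.0952 predicted for the shoulder. A slightly firmer press to be sure it is home, then a look.

Request:
{"fn": "carry_out", "kwargs": {"motion": [0,0,0,0.0008,0,0,0,0,0,0]}}

```text
clock: 15.2
eef_pos: [0.5888, -0.2164, 0.0953]
orientation: [[0.745, 0.668, 0.001], [0.668, -0.745, -0.001], [0.0, 0.001, -1.0]]
ft_force: [-5.4, -1.0, 23.2]
finger_gap: 0.0498
```

Run:
```python
from h import *
s=readout.read_state(); print({k:np.round(s[k],4).tolist() for k in("clock","eef_pos","ft_force","wrist_torque")})
im=save("side","s2"); u,v=map(int,proj("side",(.588,-.2155,.075)))
cv2.imwrite("pics/s2b.png",cv2.resize(im[v-60:v+60,u-80:u+80],None,fx=4,fy=4,interpolation=cv2.INTER_CUBIC)[...,::-1])
```

```text
{'clock': 15.2, 'eef_pos': [0.5888, -0.2164, 0.0953], 'ft_force': [-5.403, -0.9837, 23.18], 'wrist_torque': [-0.135, 0.9199, -0.0303]}
```

View pics/s2b.png

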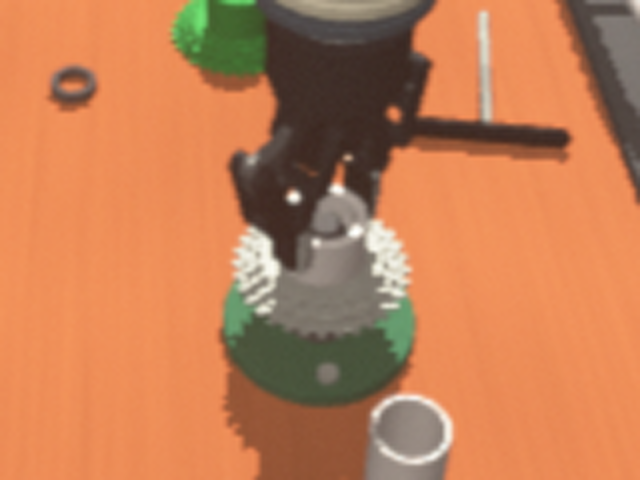

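The cassette is on the stand with its cogs at the shoulder and the barrel upright at crop (330,260). The bb_shell at (410,430) is clear. I'll unload, open and retreat.

Request:
{"fn": "carry_out", "kwargs": {"motion": [0,0,0,-0.001,0,0.9,0,0,0,0,0.9,0,0,0,0,0.9,0,0,0,0,0.9,0,0,0,0,0.9,0,0,0,0]}}

```text
clock: 15.85
eef_pos: [0.5884, -0.2161, 0.0946]
orientation: [[0.745, 0.667, -0.0], [0.667, -0.745, 0.0], [-0.0, -0.0, -1.0]]
ft_force: [-0.2, -0.2, -0.6]
finger_gap: 0.077
```

Request:
{"fn": "carry_out", "kwargs": {"motion": [0.9,0,0,-0.02,0,0.9,0,0,-0.03,0,0.9,0,0,-0.04,0,0.9,0,0,-0.04,0,0.9,0,0.035,0,0,0.9,0,0.035,0,0,0.9,0,0,0,0,0.9,0,0,0,0,0.9,0,0,0,0]}}

```text
clock: 16.75
eef_pos: [0.6346, -0.2677, 0.2245]
orientation: [[0.745, 0.668, -0.001], [0.668, -0.745, 0.001], [-0.0, -0.001, -1.0]]
ft_force: [0.7, 0.0, -0.0]
finger_gap: 0.0767
```

Run:
```python
from h import *
s=readout.read_state(); p=np.array(s["eef_pos"]); print({k:np.round(s[k],4).tolist() for k in("clock","eef_pos","orientation","ft_force","finger_gap")})
c=cam("wrist"); im=save("wrist","w5"); sd=save("side","s3")
for l,z in(("cassette_mid",.075),("hub_nose",.092)):
    for n in("side","wrist"):
        for r in nets.place_of(n,l)[:2]: print(n,l,r,at_z(n,r["xy"],z))
a=patch("wrist",im,(.588,-.2155),.06,500,.098); cv2.circle(a,(250,250),int(25/120*500),(255,0,0),1)
u,v=map(int,proj("side",(.588,-.2155,.075))); b=cv2.resize(sd[v-50:v+50,u-30:u+30],(300,500),interpolation=cv2.INTER_CUBIC)
cv2.imwrite("pics/w5b.png",np.hstack([a,b])[...,::-1])
```

```text
{'clock': 16.75, 'eef_pos': [0.6346, -0.2677, 0.2245], 'orientation': [[0.7445, 0.6676, -0.001], [0.6676, -0.7445, 0.0007], [-0.0003, -0.0011, -1.0]], 'ft_force': [0.7154, 0.0345, -0.032], 'finger_gap': 0.0767}
side cassette_mid {'xy': [342.2, 264.7], 'confidence': 0.84} [ 0.59075188 -0.21263375  0.075     ]
side cassette_mid {'xy': [353.4, 178.7], 'confidence': 0.74} [0.66176869 0.13021377 0.075     ]
wrist cassette_mid {'xy': [319.5, 103.4], 'confidence': 0.69} [ 0.58470286 -0.21397417  0.075     ]
side hub_nose {'xy': [342.8, 259.0], 'confidence': 0.83} [ 0.5914823  -0.21090329  0.092     ]
side hub_nose {'xy': [342.0, 261.8], 'confidence': 0.64} [ 0.58876107 -0.21928841  0.092     ]
wrist hub_nose {'xy': [321.4, 108.7], 'confidence': 0.87} [ 0.58864152 -0.21592805  0.092     ]
```

View pics/w5b.png

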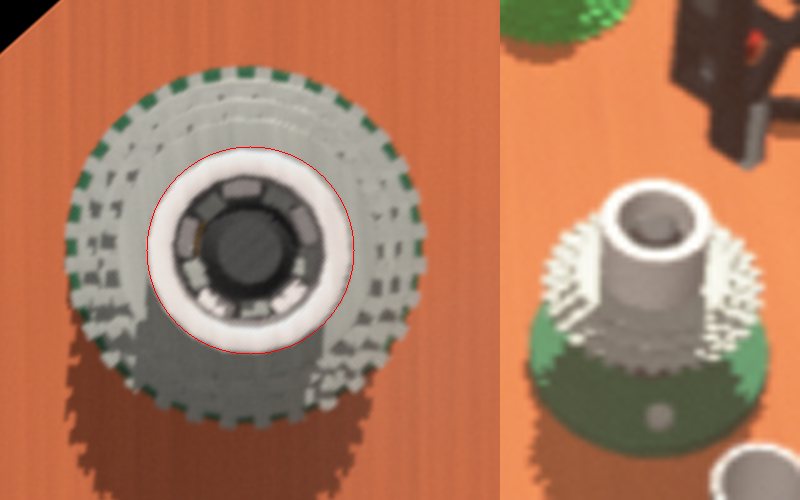

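The teeth are interleaved, and the top ring matches the 50 mm circle drawn at z = 0.098 (seated height). To rule out any lift on release, I'll compare the cogs before and after it in the fixed side camera.

Run:
```python
from h import *
a,b=(cv2.imread(f"pics/{f}.png",0).astype(np.float32) for f in("s2","s3"))
u,v=proj("side",(.588,-.2155,.075)); u,v=int(u),int(v); print("px per mm z",(proj("side",(.588,-.2155,.052))-proj("side",(.588,-.2155,.062)))/10)
for nm,(r0,r1,c0,c1) in dict(front=(v+8,v+30,u-14,u+16),right=(v-4,v+18,u+10,u+26),bench=(v+40,v+58,u-10,u+40)).items():
    R=cv2.matchTemplate(cv2.resize(b[r0-3:r1+3,c0-3:c1+3],None,fx=10,fy=10,interpolation=cv2.INTER_CUBIC),cv2.resize(a[r0:r1,c0:c1],None,fx=10,fy=10,interpolation=cv2.INTER_CUBIC),cv2.TM_CCOEFF_NORMED)
    _,m,_,l=cv2.minMaxLoc(R); print(nm,"shift px",(np.array(l)-30)/10,"score",round(m,3))
```

```text
px per mm z [-0.01975635  0.29000565]
front shift px [-0.7  0.4] score 0.806
right shift px [-2.7 -1. ] score 0.688
bench shift px [-0.1  0. ] score 0.958
```

The image comparison is inconclusive: the side camera gives only 0.29 px per mm and the shadows changed. A light fingertip push on the barrel rim will settle it.

Request:
{"fn": "carry_out", "kwargs": {"motion": [0.5,0,-0.035,0,0,0.5,0,-0.035,0,0,0.5,0,0,0.04,0,0.5,0,0,0.03,0,0.5,0,0,0.01,0,0.5,0,0,0,0,0.5,0,0,0,0]}}

```text
clock: 17.75
eef_pos: [0.5892, -0.2166, 0.1459]
orientation: [[0.745, 0.667, 0.001], [0.667, -0.745, -0.001], [0.001, 0.001, -1.0]]
ft_force: [0.4, -0.1, 0.9]
finger_gap: 0.0425
```

Request:
{"fn": "carry_out", "kwargs": {"motion": [0.5,0,0,0.004,0,0.5,0,0,0.004,0,0.5,0,0,0.004,0,0.5,0,0,0,0]}}

```text
clock: 18.15
eef_pos: [0.5883, -0.2161, 0.1323]
orientation: [[0.745, 0.667, -0.001], [0.667, -0.745, 0.0], [-0.0, -0.001, -1.0]]
ft_force: [-0.2, 0.4, 0.5]
finger_gap: 0.0426
```

Request:
{"fn": "carry_out", "kwargs": {"motion": [0.5,0,0,0.002,0,0.5,0,0,0,0]}}

```text
clock: 18.35
eef_pos: [0.5885, -0.2162, 0.1306]
orientation: [[0.745, 0.667, -0.0], [0.667, -0.745, 0.0], [-0.0, -0.0, -1.0]]
ft_force: [0.3, -0.7, 0.3]
finger_gap: 0.0424
```

Request:
{"fn": "carry_out", "kwargs": {"motion": [0.5,0,0,0.0015,0,0.5,0,0,0,0]}}

```text
clock: 18.55
eef_pos: [0.5885, -0.2162, 0.1291]
orientation: [[0.745, 0.667, -0.0], [0.667, -0.745, 0.0], [-0.0, -0.0, -1.0]]
ft_force: [0.2, -0.3, 0.1]
finger_gap: 0.0427
```

Request:
{"fn": "carry_out", "kwargs": {"motion": [0.5,0,0,0.002,0,0.5,0,0,0.002,0,0.5,0,0,0,0]}}

```text
clock: 18.85
eef_pos: [0.5883, -0.2161, 0.125]
orientation: [[0.745, 0.667, -0.0], [0.667, -0.745, 0.0], [-0.0, -0.0, -1.0]]
ft_force: [0.3, -0.7, 0.1]
finger_gap: 0.0428
```

Request:
{"fn": "carry_out", "kwargs": {"motion": [0.5,0,0,0.0015,0,0.5,0,0,0.0015,0,0.5,0,0,0,0]}}

```text
clock: 19.15
eef_pos: [0.5884, -0.2162, 0.122]
orientation: [[0.745, 0.667, -0.0], [0.667, -0.745, 0.0], [-0.0, -0.0, -1.0]]
ft_force: [0.1, 0.3, 0.1]
finger_gap: 0.0424
```

Request:
{"fn": "carry_out", "kwargs": {"motion": [0.5,0,0,0.0015,0,0.5,0,0,0,0]}}

```text
clock: 19.35
eef_pos: [0.5885, -0.2162, 0.1206]
orientation: [[0.745, 0.667, -0.0], [0.667, -0.745, 0.0], [-0.0, -0.0, -1.0]]
ft_force: [-0.4, 1.9, -0.7]
finger_gap: 0.0423
```

Request:
{"fn": "carry_out", "kwargs": {"motion": [0.5,0,0,0.001,0,0.5,0,0,0,0]}}

```text
clock: 19.55
eef_pos: [0.5885, -0.2162, 0.1197]
orientation: [[0.745, 0.667, -0.0], [0.667, -0.745, 0.0], [-0.0, -0.0, -1.0]]
ft_force: [-0.7, 0.9, -0.2]
finger_gap: 0.043
```

Request:
{"fn": "carry_out", "kwargs": {"motion": [0.5,0,0,0.001,0,0.5,0,0,0.001,0,0.5,0,0,0,0]}}

```text
clock: 19.85
eef_pos: [0.5884, -0.2162, 0.1176]
orientation: [[0.745, 0.667, -0.0], [0.667, -0.745, 0.0], [-0.0, -0.0, -1.0]]
ft_force: [0.4, -0.5, -0.1]
finger_gap: 0.0426
```

Request:
{"fn": "carry_out", "kwargs": {"motion": [0.5,0,0,0.001,0,0.5,0,0,0,0]}}

```text
clock: 20.05
eef_pos: [0.5885, -0.2162, 0.1167]
orientation: [[0.745, 0.667, -0.0], [0.667, -0.745, 0.0], [-0.0, -0.0, -1.0]]
ft_force: [0.8, 0.7, 0.7]
finger_gap: 0.0428
```

Request:
{"fn": "carry_out", "kwargs": {"motion": [0.5,0,0,0.001,0,0.5,0,0,0,0]}}

```text
clock: 20.25
eef_pos: [0.5885, -0.2162, 0.1157]
orientation: [[0.745, 0.668, -0.0], [0.668, -0.745, 0.0], [-0.0, -0.0, -1.0]]
ft_force: [-0.4, 0.3, 0.3]
finger_gap: 0.0427
```

Request:
{"fn": "carry_out", "kwargs": {"motion": [0.5,0,0,0.001,0,0.5,0,0,0,0]}}

```text
clock: 20.45
eef_pos: [0.5886, -0.2162, 0.1152]
orientation: [[0.745, 0.668, 0.0], [0.668, -0.745, -0.0], [0.0, 0.0, -1.0]]
ft_force: [-1.4, 0.5, 5.9]
finger_gap: 0.0429
```

Contact. I'll press 1 mm further (about 18 N) and watch whether z gives.

Request:
{"fn": "carry_out", "kwargs": {"motion": [0.5,0,0,0.001,0,0.5,0,0,0,0]}}

```text
clock: 20.65
eef_pos: [0.5887, -0.2163, 0.1151]
orientation: [[0.745, 0.668, 0.001], [0.668, -0.745, -0.0], [0.0, 0.001, -1.0]]
ft_force: [-5.8, 1.3, 20.0]
finger_gap: 0.0427
```

Request:
{"fn": "carry_out", "kwargs": {"motion": [0.5,0,0,-0.01,0,0.5,0,0,-0.04,0,0.5,0,0,-0.04,0,0.5,0,0,-0.03,0,0.5,0,0.04,0,0,0.5,0,0.04,0,0,0.5,0,0,0,0,0.5,0,0,0,0,0.5,0,0,0,0]}}

```text
clock: 21.55
eef_pos: [0.6414, -0.2752, 0.2337]
orientation: [[0.744, 0.668, -0.001], [0.668, -0.744, 0.0], [-0.0, -0.001, -1.0]]
ft_force: [0.3, -0.9, 0.7]
finger_gap: 0.0424
```

Run:
```python
from h import *
im=save("wrist","w6"); save("top","top1"); save("side","s4")
a=patch("wrist",im,(.588,-.2155),.06,500,.098); cv2.circle(a,(250,250),int(25/120*500),(255,0,0),1)
b=cv2.imread("pics/top1.png")[...,::-1][110:290,140:500]
cv2.imwrite("pics/w6b.png",np.hstack([cv2.resize(a,(400,400)),cv2.copyMakeBorder(cv2.resize(b,(400,200)),0,200,0,0,cv2.BORDER_CONSTANT)])[...,::-1])
```

```text
(no output)
```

View pics/w6b.png

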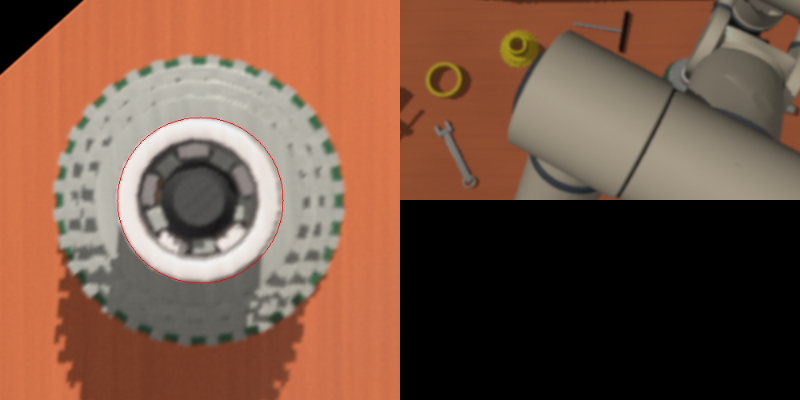

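The rim stopped dead at 20 N with z giving only 0.1 mm. The ring still matches the seated circle and the bystanders in view are undisturbed. Handing in.

```bash
python3 -c "
from cell import job
print(job.close_job())"
```

```text
the job is handed in; nothing more can be done
None
```

The silver cassette is on the hub, cogs down, and appears fully home on the shoulder. I let it go and handed the job in at about 22 s; no verdict was reported.

**What I did:** I gripped the barrel at 35 N and lowered it onto the spline tips at about 13 N. My first rocking, at 8 N, was round the wrong angle: I had lined bore teeth up with hub teeth instead of with the gaps. I then turned it about 34° more, until the teeth dropped in within 1° of the predicted angle, and pushed it down. The highest force I read at the end of a move was 23 N.

**Last checks:**
- **Depth:** the push down stopped at a tool height of 0.0953 m, against 0.0952 m predicted for the shoulder. After release, a 20 N press on the rim gave only 0.1 mm.
- **Centring:** in the wrist view the top ring matches the 50 mm circle drawn at seated height, and the bore teeth lie between the hub teeth.
- **Robot clear:** it had backed away and read no contact force.

**What failed or stayed unsure:**
- A side-camera comparison before and after release was inconclusive, because it shows too few pixels per millimetre and the shadows changed. That is why I did the rim press.
- I never noticed the plungers' drag as a distinct step on the way down.
- In the last picture the arm hid some bystanders. The tape roll, spanner, tee key and yellow look-alike looked unmoved. I did not recheck the lock ring, spacer, bb_shell and mallet at the end, but I felt no unexpected contact.

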